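# Tip the screw carton into its place on the kit board

### The job

Lay the small screw carton, which stands on end on the kit board, into the large outlined place beside it, by gentle pushing only, without gripping it: slide it, still standing, just over the outline's near line, then push it near its top so that it topples over into the outline and lies flat on its base, wholly inside the outline. It must land there in the fall (not be shoved in once it is down), it must not be lifted or carried, and the other things on the board stay where they are.

Things in the scene. Friction and masses are not known exactly. Their poses are not given: they have to be found in the camera images.
- carton: Brown cardboard screw carton, a solid block of 55 x 85 x 42 mm (its x, y, z), 0.2 to 0.36 kg, friction about 0.6. Origin: centre of its 55 x 85 mm base; z points to the taped top face. It starts standing on its 55 x 42 mm end, y vertical, base facing the outline (within 0.08 rad), so it must fall toward its -z. Pushed within 25 mm of the board it slides upright; pushed near its top it tips over.
- carton_center (a point): centre of the carton's volume, 21 mm above its base along z; 51 mm above the desk while it stands, 30 mm when it lies flat
- corner_a (a point): corner of the carton's base at its own x = -27.5, y = -42.5 mm (z = 0)
- corner_b (a point): corner of the carton's base at its own x = +27.5, y = -42.5 mm (z = 0)
- corner_c (a point): corner of the carton's base at its own x = +27.5, y = +42.5 mm (z = 0)
- corner_d (a point): corner of the carton's base at its own x = -27.5, y = +42.5 mm (z = 0)
- kit_board: Plywood board, 260 x 205 x 9 mm, fixed, upper face 9 mm above the desk. Origin on its underside; it spans x -130 to 130 mm, y -65 to 140 mm. The carton stands on it at x -76 to -36 mm, y within 5 mm of 0, on the -x side of the large outline. Small outlined places with parts lie along its +y edge (y above 58 mm).
- place (a point): Centre of the large outline, on the board's upper face, 55 mm along +x from the board's origin; axes as the board's, z up. The outline is a flat dark printed rectangle, 115 mm (x) by 92 mm (y) inside its 4 mm lines. The carton is to fall along +x, turning about its lower front edge: it lands about centred if that edge stands 42 mm before this point (15 mm past the near line).
- coupling: White plastic conduit coupling, a tube 24 mm across and 50 mm long, lying in a small outlined place near the board's +y edge at x = -85 mm; leave it. Origin: centre of its underside.
- saddle: White plastic strap saddle, 14 x 62 x 22 mm, near the board's +y edge at x = -25 mm; leave it. Origin: centre of its underside.
- strip: White terminal strip, 16 x 62 x 13 mm, near the board's +y edge at x = +40 mm; leave it. Origin: centre of its underside.
Mind the look-alikes: they are no part of the job. Leave any yellow look-alike of the carton alone.

How it is judged:
By the outcome, as a careful person would: the job done as asked, in the order asked, and still so for the second after the job is handed in, with the robot touching nothing.
It also fails if it takes over 42 s, if anything falls off the work surface, if the arm or the gripper's body presses on something with over 40 N, if the wrist force passes 120 N, or if a joint passes its speed limit or range.

### The arm

A 7-joint arm with a two-finger parallel gripper is mounted at the origin on a cart in front of the work surface, level with it; the furniture and walls round the work are solid. World frame = base frame: x ahead of the robot, y to its left, z up, the work surface at z = 0. Lengths are in m, angles in rad, forces in N, time in s.
With the tool pointing down it reaches from about 0.4 to 0.85 m from the base axis. Payload 6.9 kg.
Tool frame: the origin (TCP) lies midway between the tips of the shut fingers; the grasp point (between the pads) lies 19 mm behind it; z points along the fingers, y is the line along which they close (so a half turn about z gives the same grasp; the last joint's range is limited). The gripper opens to 85 mm and grips with 20 to 120 N. Pads are 22 mm wide; open, the fingers measure 114 mm over their backs; the gripper's body (76 mm by 85 mm) begins 54 mm behind the grasp point. The pads swing forward as they close: fully open they stand 13 mm farther back than shut.
Start: joints at [1.361, 0.507, -0.238, 1.5, 0.126, 1.149, -0.155], TCP at [0.194, -0.594, 0.194] pointing down, gripper open.
Joint ranges: [-3.08, 3.08], [-0.24, 2.05], [-1.43, 1.35], [0, 2.5], [-1.52, 4.66], [0.17, 1.96], [-2.89, 2.89]. Speed limits (rad/s): [2.39, 2.39, 3.14, 3.14, 3.14, 3.14, 3.14].

### API

Orientations are given as a unit quaternion [w, x, y, z].
In Python, from bench import r gives the robot as it stands.
- The arm moves only by the shell command python3 -m handwheel 'ROWS' [FORCE]. ROWS is JSON, one flat list of numbers, 7 for each row, row after row: the shift along the world's x, y, z scaled (see below), then the turn, a rotation vector about the world's x, y, z scaled (see below), then the gripper command: -1 is shut, 1 is fully open, values between are in proportion. In form: [dx, dy, dz, rx, ry, rz, grip, dx, dy, dz, rx, ry, rz, grip, ...]. A call has exactly 8 rows; each row shifts and turns the commanded pose from where the row before left it; what a row does not reach is not made up. The controller multiplies each number of a shift by 20 mm and each number of a turn by 0.1 rad. A row lasts 1/12 s, in which the tool goes at most 41.7 mm and 7.16 degrees, less where a joint would pass 70% of its speed; a pose out of reach is approached as far as the arm can. A call with a number of a shift or a turn outside -1 to 1 is refused whole. A call with a gripper value outside its range is refused whole. The fingers move at their own pace and stop on an object; FORCE is the grip in N (left out, the last holds). Time passes only in rows, so rows that do not move let the fingers close, or fill a call up. It gives the time, the measured TCP pose, the force, the opening and the grip force at its end, in the units of the state.
- r.read_state(): the state, without advancing time (a new reading comes with each control period).
- r.get_image(name): name is "scene" or "top" or "wrist"; returns the picture (384x512x3 uint8, red, green, blue); there is no depth.
- r.camera_params(name): a dict with "camera_matrix" (3x3 intrinsics, pixels), "k1" (the pictures are not rectified: a ray, as slopes to the right and down, at radius r is drawn at 1 + k1 r^2 times it, then the intrinsics apply), "origin" and "orientation" of the camera in the world. Camera axes: x right, y up, looking along -z (the intrinsics and any distortion apply to the point x, -y, -z); pixel columns grow to the right and rows downward; lengths in m; the calibration is good to about 2 mm. A picture is of the moment at which its call begins: read the wrist's pose just before it. camera_params takes no time and is no camera call; for the wrist camera it gives the pose at the moment of the call.
- r.finish_job(): hands the job in; it is judged then, once.
The state is a dict: "t": time; "joint_pos": joint angles; "qd": joint speeds; "effort": joint torques, N m; "tool_pos": TCP position; "tcp_rot": TCP orientation; "wrist_force": force on the tool from outside, world axes, zero at the start; "wrist_torque": the same for the moment, N m; "gripper_width": opening from 0.0 (shut) to 1.0 (fully open); "gripper_force": force on a finger pad.
Only numpy, scipy, OpenCV 4.12 (cv2) and the standard library are available. Lean on these libraries where they do the work, as an engineer would, in place of code of your own. Each camera call takes 0.05 s, during which the arm holds its last target. There are 200 camera calls.

## Working session

There is one attempt and no reset: what is moved stays moved. The work goes in short steps, Python scripts to look and compute and a shell command to move; the robot and the scene stay as the last step left them, time stands still between calls to the robot, and variables do not carry over. Pictures are saved under pics/ and viewed, at most 10 in all, crops included, and the job is handed in when it is done.

```bash
mkdir -p pics
cat > h.py <<'E'
import numpy as np, cv2
from scipy.spatial.transform import Rotation as R
from bench import r
def ray(cp,uv):
    K=np.array(cp["camera_matrix"]);o=np.array(cp["origin"]);q=cp["orientation"]
    d=(np.array(uv,float)-[K[0,2],K[1,2]])/[K[0,0],K[1,1]]
    s=d.copy()
    for _ in range(30): s=d/(1+cp["k1"]*(s@s))
    return o,R.from_quat([q[1],q[2],q[3],q[0]]).apply([s[0],-s[1],-1])
def onz(cp,uv,z):
    o,d=ray(cp,uv);return o+d*(z-o[2])/d[2]
def save(n,f):
    im=r.get_image(n);cv2.imwrite(f"pics/{f}.png",im[:,:,::-1]);return im
E
python3 - <<'E'
from h import *
for n in("scene","top"):
    save(n,n+"0");print(n,r.camera_params(n))
print(r.read_state())
E
```

```text
scene {'camera_matrix': array([[500.16109009,   0.        , 258.67712126],
       [  0.        , 500.16109009, 184.91255971],
       [  0.        ,   0.        ,   1.        ]]), 'k1': -0.04914086278222729, 'origin': array([-0.12865993,  0.59144453,  0.46927895]), 'orientation': array([-0.35282043, -0.24045789,  0.48686215,  0.76201246])}
top {'camera_matrix': array([[430.25881349,   0.        , 253.69303264],
       [  0.        , 430.25881349, 189.85775336],
       [  0.        ,   0.        ,   1.        ]]), 'k1': -0.06533963419939945, 'origin': array([0.42501396, 0.02999294, 0.98297903]), 'orientation': array([ 0.71380139,  0.05158963, -0.04161578, -0.69720457])}
{'t': 0.1, 'joint_pos': array([ 1.36052837,  0.50824471, -0.23750216,  1.50100644,  0.12568718,
        1.14887754, -0.15476919]), 'qd': array([ 0.00082066, -0.00188667, -0.00126255, -0.00199793,  0.00041588,
        0.00092229, -0.00085942]), 'effort': array([-4.77888883e-03, -6.21840549e+01, -2.19454117e+00, -2.50205398e+01,
        1.25612432e-02,  7.76732981e-03,  9.74243704e-06]), 'tool_pos': array([ 0.19385983, -0.59366223,  0.19333036]), 'tcp_rot': array([-7.64005908e-04,  9.87561220e-01,  1.57233059e-01, -1.35061264e-04]), 'wrist_force': array([-0.29001273,  0.28337132, -0.19980389]), 'wrist_torque': array([-0.00928698,  0.02086096,  0.0329832 ]), 'gripper_force': 0.0, 'gripper_width': 0.9974757407805052}
```

View pics/scene0.png

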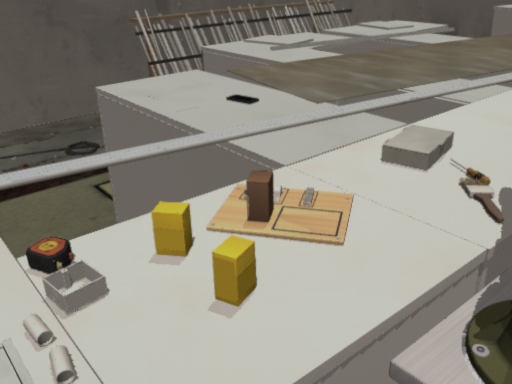

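View pics/top0.png

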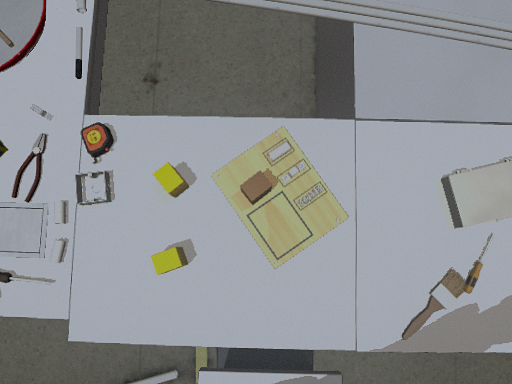

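The top view shows the brown carton at about (257,187), the large outline centred near (280,226), and board corners near (212,175), (285,127), (348,216) and (275,268). There are two yellow look-alikes at (171,180) and (170,260).

Run:
```python
from h import *
cp=r.camera_params("top");im=cv2.imread("pics/top0.png")
hsv=cv2.cvtColor(im,cv2.COLOR_BGR2HSV)
roi=np.zeros(im.shape[:2],np.uint8);roi[115:280,200:360]=255
wood=cv2.inRange(hsv,(12,40,120),(35,200,255))&roi
c=max(cv2.findContours(cv2.morphologyEx(wood,cv2.MORPH_CLOSE,np.ones((9,9))),0,1)[0],key=cv2.contourArea)
# undistort-by-ray to board plane then min rect
P=np.array([onz(cp,p[0],.009)[:2] for p in cv2.convexHull(c)])
rc=cv2.minAreaRect((P*1000).astype(np.float32));print("board",rc,cv2.boxPoints(rc))
dark=cv2.inRange(hsv,(0,0,0),(180,255,110))&roi
n,l,s,ce=cv2.connectedComponentsWithStats(dark)
for i in range(1,n):
    if s[i,4]>30:
        q=np.argwhere(l==i)[:,::-1]
        for z in(.009,.094):
            P=np.array([onz(cp,p,z)[:2] for p in cv2.convexHull(q.astype(np.int32))[:,0]])
            rc=cv2.minAreaRect((P*1000).astype(np.float32));print(i,s[i],z,np.round(rc[0],1),np.round(rc[1],1),rc[2])
cv2.imwrite("pics/c.png",cv2.resize(im[115:275,205:355],None,fx=3.7,fy=3.7,interpolation=cv2.INTER_CUBIC))
```

```text
board ((542.1807250976562, -12.855224609375), (258.84002685546875, 204.47935485839844), 35.90081787109375) [[ 377.39447    -5.927498]
 [ 497.2979   -171.56259 ]
 [ 706.967     -19.782951]
 [ 587.06354   145.85214 ]]
1 [200 115 160   6 392] 0.009 [732.2 -10.7] [372.8  12.1] 89.39458465576172
1 [200 115 160   6 392] 0.094 [705.4  -7.2] [340.3  11. ] 89.39459228515625
39 [241 186  31  19 131] 0.009 [541.7  38.6] [38.5 69. ] 5.27879524230957
39 [241 186  31  19 131] 0.094 [531.5  37.9] [35.2 63. ] 5.278736114501953
44 [247 191  66  69 238] 0.009 [475.8 -14.7] [122.4  98.8] 35.82288360595703
44 [247 191  66  69 238] 0.094 [471.3 -10.8] [111.7  90.2] 35.822906494140625
```

View pics/c.png

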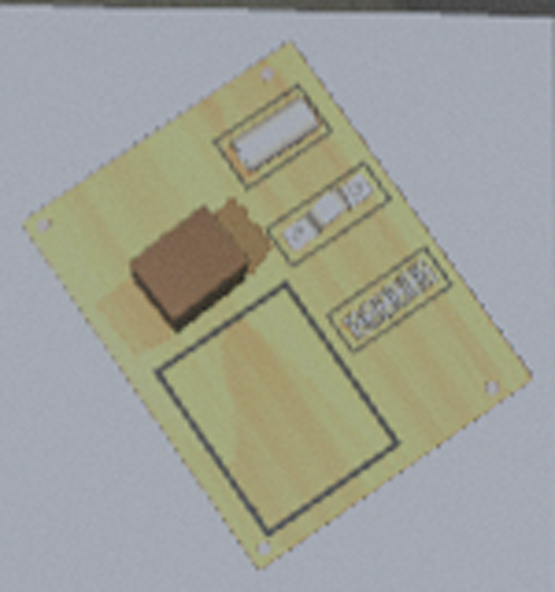

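The crop shows the carton's lighter top face at crop pixels (131,265), (207,207), (248,262) and (175,322). The outline below it is empty. Board +x runs toward the lower right.

```bash
cat >> h.py <<'E'
ex=np.array([-.8102,-.5862]);ey=np.array([.5862,-.8102]);O=np.array([.5202,.0175])
def w2b(p): d=np.array(p)[:2]-O;return np.round(1000*np.array([d@ex,d@ey]),1)
def b2w(x,y): return O+(x*ex+y*ey)/1000
def tool():
    s=r.read_state();p=s["tool_pos"];q=s["tcp_rot"];M=R.from_quat([q[1],q[2],q[3],q[0]]).as_matrix()
    print("t",s["t"],"tcp",np.round(p,4),"board",w2b(p),"zax(bx,by,z)",np.round([M[:2,2]@ex,M[:2,2]@ey,M[2,2]],3),"y.ey,ex",np.round([M[:2,1]@ey,M[:2,1]@ex],3),"F",np.round(s["wrist_force"],1),"j",np.round(s["joint_pos"],2),"g",s["gripper_width"])
E
python3 - <<'E'
from h import *
cp=r.camera_params("top");im=cv2.imread("pics/top0.png")
hsv=cv2.cvtColor(im,cv2.COLOR_BGR2HSV)
print(hsv[187,257],hsv[200,252],hsv[178,270])
m=cv2.inRange(hsv,(0,40,20),(30,255,140));m[:165]=0;m[210:]=0;m[:,:236]=0;m[:,280:]=0
v=hsv[...,2][170:206:2,238:280:2];print(v)
px=np.array([(131,265),(207,207),(248,262),(175,322)])/3.7+[205,115]
P=[onz(cp,p,.094) for p in px];print([w2b(p) for p in P],"c",w2b(np.mean(P,0)))
print(b2w(-130,0),b2w(-8,0))
E
```

```text
[ 14  84 125] [ 15  97 110] [ 19 105 134]
[[164 162 162 163 163 164 165 166 165 171 174 140 173 174 137 133 146 165
  167 165 165]
 [164 161 163 163 162 164 163 165 166 150 114 115 141 133 140 136 135 160
  165 165 165]
 [168 165 164 165 165 164 163 166 136 120 118 122 120 136 138 135 134 144
  169 166 168]
 [167 166 165 164 163 165 165 133 118 119 122 121 117 117 134 134 136 135
  128 152 132]
 [170 164 167 165 165 144 119 123 122 120 123 121 122 120 125 135 134 137
  137 142 138]
 [167 167 165 168 145 128 121 123 126 123 120 124 122 122 123 124 137 139
  136 131 152]
 [165 168 169 129 124 123 124 125 120 123 122 124 125 123 124 124 132 137
  134 136 149]
 [163 156 132 124 127 121 123 123 120 124 120 122 120 124 122 122 125 134
  136 136 170]
 [164 123 124 126 127 127 127 125 129 124 125 122 124 123 124 126 108 121
  133 170 168]
 [165 129 125 130 127 126 127 128 128 124 127 123 124 127 129 103  54 132
  164 170 167]
 [166 162  79 131 127 128 125 127 131 128 129 125 126 121  85  61  50 170
  171 169 169]
 [166 166 112  84 130 126 129 123 130 128 125 125 121  74  56  91 163 171
  169 169 161]
 [163 163 167  99 106 130 130 124 130 129 127 106  57  58  84 170 167 170
  171 142  77]
 [164 164 165 161  66 115 130 127 133 130 101  60  60 140 167 166 169 174
  107 105 170]
 [164 163 164 165 158  74 131 131 127  69  62  52 148 164 165 165 150  79
  152 171 169]
 [167 165 162 165 165 135  78 110  71  57  92 167 168 166 170 109 102 169
  170 169 171]
 [165 164 161 166 163 168 109  58  57 142 170 164 173 154  76 145 165 165
  169 167 166]
 [165 165 165 165 166 165 169  90 150 172 167 170 108 102 161 162 164 163
  163 168 167]]
[array([-55.2, -27.2]), array([-58.2,  27. ]), array([-19.2,  28.1]), array([-14.5, -25. ])] c [-36.8   0.7]
[0.625526 0.093706] [0.5266816 0.0221896]
```

```bash
python3 -m handwheel '[0.51,0.84,0,0,0,0.39,-0.53,0.51,0.84,0,0,0,0.39,-0.53,0.51,0.84,0,0,0,0.39,-0.53,0.51,0.84,0,0,0,0.39,-0.53,0.51,0.84,0,0,0,0.39,-0.53,0.51,0.84,0,0,0,0.39,-0.53,0.51,0.84,0,0,0,0.39,-0.53,0.51,0.84,0,0,0,0.39,-0.53]'; python3 -c "
from h import *
tool()"
```

```text
t: 0.77
tool_pos: [0.2761, -0.4584, 0.1938]
tcp_rot: [-0.0, 0.951, 0.31, -0.0]
wrist_force: [0.2, -0.4, -0.4]
gripper_width: 0.235
gripper_force: 0.0
t 0.7667 tcp [ 0.2761 -0.4584  0.1938] board [476.7 242.5] zax(bx,by,z) [-0.    -0.001 -1.   ] y.ey,ex [ 1.    -0.004] F [ 0.2 -0.4 -0.4] j [ 1.23  0.38 -0.35  1.74  0.15  1.05 -0.11] g 0.23495394083493815
```

```bash
python3 -m handwheel '[0.51,0.84,0,-0.22,0.3,0,-0.53,0.51,0.84,0,-0.22,0.3,0,-0.53,0.51,0.84,0,-0.22,0.3,0,-0.53,0.51,0.84,0,-0.22,0.3,0,-0.53,0.51,0.84,0,-0.22,0.3,0,-0.53,0.51,0.84,0,-0.22,0.3,0,-0.53,0.51,0.84,0,-0.22,0.3,0,-0.53,0.51,0.84,0,-0.22,0.3,0,-0.53]' && python3 -m handwheel '[0.51,0.84,0,0,0,0,-0.53,0.51,0.84,0,0,0,0,-0.53,0.51,0.84,0,0,0,0,-0.53,0.51,0.84,0,0,0,0,-0.53,0.51,0.84,0,0,0,0,-0.53,0.51,0.84,0,0,0,0,-0.53,0.51,0.84,0,0,0,0,-0.53,0.51,0.84,0,0,0,0,-0.53]'; python3 -c "
from h import *
tool()"
```

```text
t: 1.43
tool_pos: [0.3579, -0.3239, 0.1943]
tcp_rot: [0.047, 0.94, 0.306, -0.141]
wrist_force: [0.0, -0.8, -0.8]
gripper_width: 0.237
gripper_force: 0.0
t: 2.1
tool_pos: [0.4392, -0.1895, 0.194]
tcp_rot: [0.046, 0.94, 0.306, -0.141]
wrist_force: [0.4, 1.2, 0.5]
gripper_width: 0.235
gripper_force: 0.0
t 2.1 tcp [ 0.4392 -0.1895  0.194 ] board [186.9 120.3] zax(bx,by,z) [ 0.293  0.002 -0.956] y.ey,ex [ 1.    -0.003] F [0.4 1.2 0.5] j [ 0.45  0.41 -0.4   1.73  0.36  1.28 -1.03] g 0.23535021228129718
```

```bash
python3 -m handwheel '[0.51,0.84,0,0,0,0,-0.53,0.51,0.84,0,0,0,0,-0.53,0.51,0.84,0,0,0,0,-0.53,0.51,0.84,0,0,0,0,-0.53,0.51,0.84,0,0,0,0,-0.53,0.51,0.84,0,0,0,0,-0.53,0.51,0.84,0,0,0,0,-0.53,0.51,0.84,0,0,0,0,-0.53]' && python3 -m handwheel '[0.51,0.84,0,0,0,0,-0.53,0.51,0.84,0,0,0,0,-0.53,0.51,0.84,0,0,0,0,-0.53,0.51,0.84,0,0,0,0,-0.53,0.51,0.84,0,0,0,0,-0.53,0.51,0.84,0,0,0,0,-0.53,0.51,0.84,0,0,0,0,-0.53,0,0,0,0,0,0,-0.53]'; python3 -c "
from h import *
tool()"
```

```text
t: 2.77
tool_pos: [0.5207, -0.0551, 0.1939]
tcp_rot: [0.046, 0.94, 0.306, -0.141]
wrist_force: [0.9, -0.1, 0.9]
gripper_width: 0.239
gripper_force: 0.0
t: 3.43
tool_pos: [0.5924, 0.0662, 0.1932]
tcp_rot: [0.045, 0.94, 0.308, -0.14]
wrist_force: [-1.2, 0.6, -0.7]
gripper_width: 0.234
gripper_force: 0.0
t 3.4333 tcp [0.5924 0.0662 0.1932] board [-87.1   2.8] zax(bx,by,z) [ 0.292  0.001 -0.957] y.ey,ex [ 1.    -0.007] F [-1.2  0.6 -0.7] j [ 0.    0.66 -0.44  1.3   0.33  1.53 -1.4 ] g 0.23399938044615665
```

```bash
python3 -m handwheel '[-0.06,0.08,-0.9,0,0,0,-0.53,0,0,-0.9,0,0,0,-0.53,0,0,-0.9,0,0,0,-0.53,0,0,-0.9,0,0,0,-0.53,0,0,-0.9,0,0,0,-0.53,0,0,-0.9,0,0,0,-0.53,0,0,-0.9,0,0,0,-0.53,0,0,-0.9,0,0,0,-0.53]' && python3 -m handwheel '[0,0,-0.3,0,0,0,-0.53,0,0,-0.3,0,0,0,-0.53,0,0,-0.3,0,0,0,-0.53,0,0,-0.3,0,0,0,-0.53,0,0,-0.2,0,0,0,-0.53,0,0,0,0,0,0,-0.53,0,0,0,0,0,0,-0.53,0,0,0,0,0,0,-0.53]'; python3 -c "
from h import *
tool();save('scene','scene1')
cv2.imwrite('pics/s1.png',cv2.resize(cv2.imread('pics/scene1.png')[120:260,170:380],None,fx=3.5,fy=3.5))"
```

```text
t: 4.1
tool_pos: [0.5902, 0.0625, 0.0492]
tcp_rot: [0.047, 0.941, 0.306, -0.141]
wrist_force: [0.1, 0.1, -0.4]
gripper_width: 0.237
gripper_force: 0.0
t: 4.77
tool_pos: [0.591, 0.0628, 0.0225]
tcp_rot: [0.047, 0.941, 0.305, -0.14]
wrist_force: [0.2, 0.3, -1.0]
gripper_width: 0.238
gripper_force: 0.0
t 4.7667 tcp [0.591  0.0628 0.0225] board [-83.9   4.8] zax(bx,by,z) [ 0.293  0.002 -0.956] y.ey,ex [ 1.    -0.002] F [ 0.2  0.3 -1. ] j [-0.01  0.81 -0.41  1.5   0.4   1.2  -1.49] g 0.237867353178139
```

View pics/s1.png

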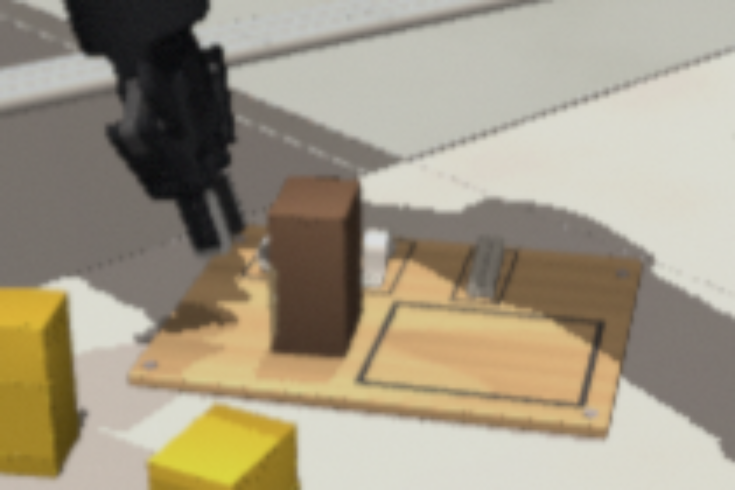

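The scene crop shows the fingers down behind the carton at about (215,240) in the crop. The carton is upright at (315,265), with its front short of the near line.

```bash
python3 -m handwheel '[-0.12,0.16,0,0,0,0,-0.53,-0.16,-0.12,0,0,0,0,-0.53,-0.16,-0.12,0,0,0,0,-0.53,-0.16,-0.12,0,0,0,0,-0.53,-0.16,-0.12,0,0,0,0,-0.53,-0.16,-0.12,0,0,0,0,-0.53,-0.16,-0.12,0,0,0,0,-0.53,-0.16,-0.12,0,0,0,0,-0.53]' && python3 -m handwheel '[-0.08,-0.06,0,0,0,0,-0.53,-0.08,-0.06,0,0,0,0,-0.53,0,0,0,0,0,0,-0.53,0,0,0,0,0,0,-0.53,0,0,0,0,0,0,-0.53,0,0,0,0,0,0,-0.53,0,0,0,0,0,0,-0.53,0,0,0,0,0,0,-0.53]'; python3 -c "
from h import *
tool();save('scene','scene2');save('top','top2')
a=cv2.imread('pics/scene2.png')[150:260,200:370];b=cv2.imread('pics/top2.png')[120:275,205:355]
cv2.imwrite('pics/s2.png',np.hstack([cv2.resize(a,(430,278)),cv2.resize(b,(360,372))[:278]]))"
```

```text
t: 5.48
tool_pos: [0.5663, 0.0491, 0.0223]
tcp_rot: [0.046, 0.941, 0.305, -0.14]
wrist_force: [1.7, 1.8, 1.4]
gripper_width: 0.235
gripper_force: 1.1
t: 6.15
tool_pos: [0.5628, 0.0468, 0.022]
tcp_rot: [0.046, 0.941, 0.305, -0.141]
wrist_force: [2.4, 1.5, 1.3]
gripper_width: 0.236
gripper_force: 0.8
t 6.15 tcp [0.5628 0.0468 0.022 ] board [-51.7   1.2] zax(bx,by,z) [ 0.293  0.002 -0.956] y.ey,ex [ 1.    -0.002] F [2.4 1.5 1.3] j [ 0.02  0.77 -0.41  1.59  0.41  1.15 -1.49] g 0.23616774848206307
```

View pics/s2.png

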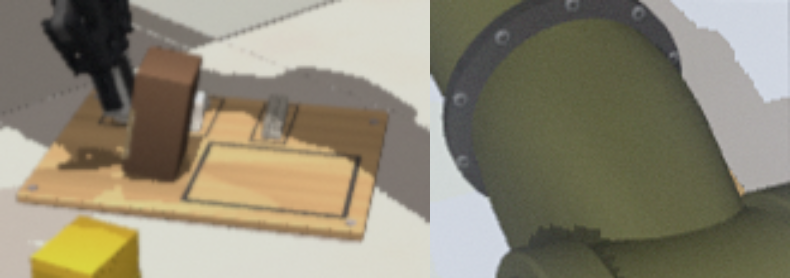

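The left panel shows the carton pushed toward the near line, possibly leaning. The arm hides the board in the top view (right panel). I'll look closer.

```bash
python3 -c "
import cv2
a=cv2.imread('pics/scene2.png')[160:240,205:305]
cv2.imwrite('pics/s2b.png',cv2.resize(a,None,fx=7,fy=7,interpolation=cv2.INTER_CUBIC))"
```

```text
(no output)
```

View pics/s2b.png

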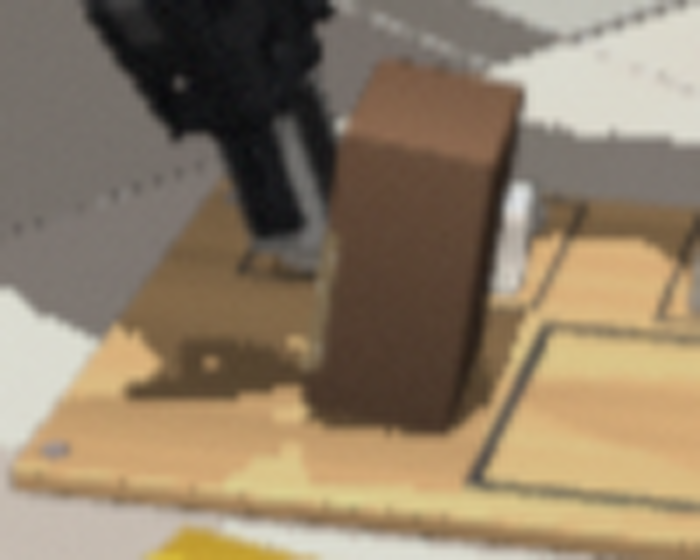

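The carton's left edge runs from (340,140) to (312,415), a lean of about 0.1 rad. The gripper's upper parts are probably touching it high. I'll back off slowly so it settles upright, then tilt the tool more.

```bash
python3 -m handwheel '[0.08,0.06,0,0,0,0,-0.53,0.08,0.06,0,0,0,0,-0.53,0.08,0.06,0,0,0,0,-0.53,0.08,0.06,0,0,0,0,-0.53,0.08,0.06,0,0,0,0,-0.53,0.08,0.06,0,0,0,0,-0.53,0.08,0.06,0,0,0,0,-0.53,0.08,0.06,0,0,0,0,-0.53]' && python3 -m handwheel '[0.16,0.12,0,0,0,0,-0.53,0.16,0.12,0,0,0,0,-0.53,0.16,0.12,0,0,0,0,-0.53,0.16,0.12,0,0,0,0,-0.53,0,0,0,-0.44,0.6,0,-0.53,0,0,0,-0.44,0.6,0,-0.53,0,0,0,-0.44,0.6,0,-0.53,0,0,0,-0.44,0.6,0,-0.53]'; python3 -c "
from h import *
tool();save('scene','scene3')
a=cv2.imread('pics/scene3.png')[160:240,205:305]
cv2.imwrite('pics/s3.png',cv2.resize(a,None,fx=7,fy=7,interpolation=cv2.INTER_CUBIC))"
```

```text
t: 6.92
tool_pos: [0.5756, 0.0563, 0.0221]
tcp_rot: [0.047, 0.941, 0.305, -0.141]
wrist_force: [-0.3, 0.3, -0.4]
gripper_width: 0.236
gripper_force: 0.0
t: 7.58
tool_pos: [0.5888, 0.0663, 0.0227]
tcp_rot: [0.092, 0.909, 0.295, -0.279]
wrist_force: [1.3, -0.7, -0.3]
gripper_width: 0.238
gripper_force: 0.0
t 7.5833 tcp [0.5888 0.0663 0.0227] board [-84.2   0.6] zax(bx,by,z) [ 0.563  0.004 -0.827] y.ey,ex [ 1.    -0.002] F [ 1.3 -0.7 -0.3] j [-0.13  0.99 -0.34  1.19  0.41  1.6  -1.47] g 0.23751226343175627
```

View pics/s3.png

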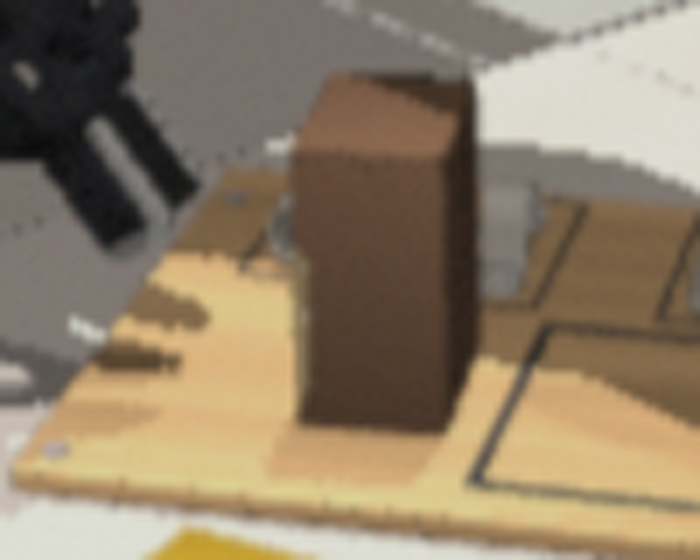

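The carton stands upright again. Its near bottom corners are at crop (300,420) and (443,430), and the fingers are clear behind it at (150,240).

```bash
python3 -c "
from h import *
cp=r.camera_params('scene')
for p in [(300,420),(443,430),(470,485),(545,325)]:
    print(w2b(onz(cp,[205+p[0]/7,160+p[1]/7],.009)))
for p in [(295,150),(440,155),(470,75),(335,72)]:
    print(w2b(onz(cp,[205+p[0]/7,160+p[1]/7],.094)))
"
python3 -m handwheel '[0.05,-0.02,-0.1,0,0,0,-0.53,-0.16,-0.12,-0.08,0,0,0,-0.53,-0.16,-0.12,0,0,0,0,-0.53,-0.16,-0.12,0,0,0,0,-0.53,0,0,0,0,0,0,-0.53,0,0,0,0,0,0,-0.53,0,0,0,0,0,0,-0.53,0,0,0,0,0,0,-0.53]'; python3 -c "
from h import *
tool()"
```

```text
[-58.3 -23.3]
[-18.1 -20.5]
[ -3.8 -49. ]
[-4.2 48.2]
[-55.1 -29.7]
[-16.5 -25. ]
[-21.4  30. ]
[-58.9  24.6]
t: 8.3
tool_pos: [0.5799, 0.0583, 0.0189]
tcp_rot: [0.092, 0.91, 0.295, -0.278]
wrist_force: [0.1, 0.3, 0.1]
gripper_width: 0.231
gripper_force: 0.0
t 8.3 tcp [0.5799 0.0583 0.0189] board [-72.3   2. ] zax(bx,by,z) [ 0.56   0.004 -0.829] y.ey,ex [ 1.    -0.002] F [0.1 0.3 0.1] j [-0.12  0.98 -0.34  1.24  0.41  1.57 -1.48] g 0.23057610716540847
```

```bash
python3 -m handwheel '[-0.12,-0.09,0,0,0,0,-0.53,-0.12,-0.09,0,0,0,0,-0.53,-0.12,-0.09,0,0,0,0,-0.53,-0.12,-0.09,0,0,0,0,-0.53,-0.12,-0.09,0,0,0,0,-0.53,-0.12,-0.09,0,0,0,0,-0.53,-0.12,-0.09,0,0,0,0,-0.53,0,0,0,0,0,0,-0.53]'; python3 -c "
from h import *
tool();save('scene','scene4')
a=cv2.imread('pics/scene4.png')[160:240,205:305]
cv2.imwrite('pics/s4.png',cv2.resize(a,None,fx=7,fy=7,interpolation=cv2.INTER_CUBIC))"
```

```text
t: 8.97
tool_pos: [0.5625, 0.0451, 0.0186]
tcp_rot: [0.092, 0.909, 0.295, -0.279]
wrist_force: [-0.0, 0.3, -0.2]
gripper_width: 0.234
gripper_force: 0.0
t 8.9667 tcp [0.5625 0.0451 0.0186] board [-50.4   2.4] zax(bx,by,z) [ 0.561  0.004 -0.828] y.ey,ex [ 1.    -0.002] F [-0.   0.3 -0.2] j [-0.1   0.95 -0.35  1.31  0.41  1.53 -1.48] g 0.2343343422209323
```

View pics/s4.png

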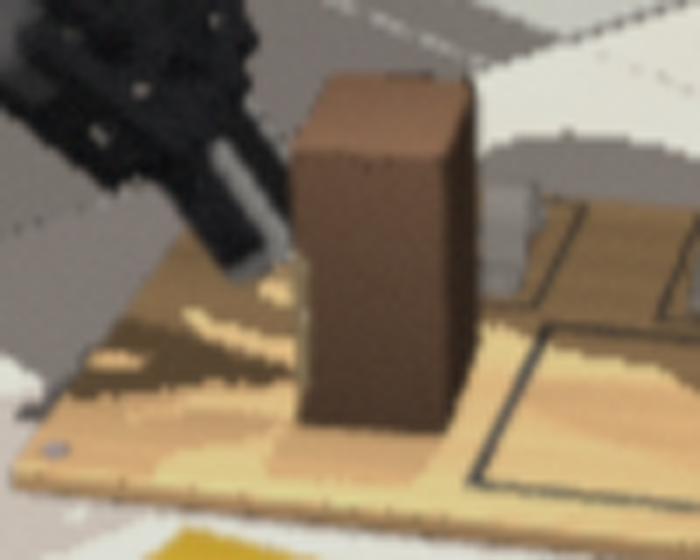

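```bash
python3 -c "
from h import *
cp=r.camera_params('scene');q=cp['orientation'];Rm=R.from_quat([q[1],q[2],q[3],q[0]]);K=cp['camera_matrix']
def pr(p):
    c=Rm.inv().apply(np.array(p)-cp['origin']);s=np.array([c[0],-c[1]])/-c[2];s=s*(1+cp['k1']*(s@s));return np.round((s*K[0,0]+[K[0,2],K[1,2]]-[205,160])*7)
s=r.read_state();p=s['tool_pos'];t=s['tcp_rot'];M=R.from_quat([t[1],t[2],t[3],t[0]]).as_matrix()
print('tcp',pr(p))
for sx in(-.011,.011):
  for sy in(-.0245,-.01,.01,.0245):
    for b in (0,.01): print(sx,sy,b,pr(p+M@[sx,sy,-b]), w2b(p+M@[sx,sy,-b]),(p+M@[sx,sy,-b])[2])
# corner d/base back on +y side check
for y in(-27.5,27.5): print(y,pr([*b2w(-57,y),.009]),pr([*b2w(-57,y),.03]))
"
```

```text
tcp [349. 351.]
-0.011 -0.0245 0 [358. 374.] [-41.6 -22.2] 0.024702944018932305
-0.011 -0.0245 0.01 [337. 345.] [-47.2 -22.2] 0.032982142573218
-0.011 -0.01 0 [371. 350.] [-41.7  -7.7] 0.02474477250620296
-0.011 -0.01 0.01 [351. 322.] [-47.3  -7.7] 0.033023971060488655
-0.011 0.01 0 [389. 318.] [-41.7  12.3] 0.024802466971403862
-0.011 0.01 0.01 [369. 290.] [-47.3  12.3] 0.03308166552568956
-0.011 0.0245 0 [401. 296.] [-41.7  26.8] 0.024844295458674514
-0.011 0.0245 0.01 [382. 268.] [-47.3  26.8] 0.03312349401296021
0.011 -0.0245 0 [295. 407.] [-59.8 -22.2] 0.012364485873050255
0.011 -0.0245 0.01 [275. 379.] [-65.4 -22.2] 0.02064368442733595
0.011 -0.01 0 [309. 383.] [-59.9  -7.7] 0.012406314360320908
0.011 -0.01 0.01 [289. 355.] [-65.5  -7.7] 0.020685512914606605
0.011 0.01 0 [328. 351.] [-59.9  12.3] 0.012464008825521811
0.011 0.01 0.01 [308. 323.] [-65.5  12.3] 0.020743207379807508
0.011 0.0245 0 [341. 329.] [-59.9  26.8] 0.012505837312792464
0.011 0.0245 0.01 [322. 301.] [-65.5  26.8] 0.02078503586707816
-27.5 [300. 428.] [298. 360.]
27.5 [352. 339.] [350. 274.]
```

The fingertips show at crop (245,275), well above and behind where the TCP pose puts them, around (285,370). So the partly open tips sit far back, which explains the high contact. I'll back off a little, shut the fingers and locate the tip numerically.

```bash
python3 -m handwheel '[0.2,0.15,0,0,0,0,-1,0.2,0.15,0,0,0,0,-1,0.2,0.15,0,0,0,0,-1,0,0,0,0,0,0,-1,0,0,0,0,0,0,-1,0,0,0,0,0,0,-1,0,0,0,0,0,0,-1,0,0,0,0,0,0,-1]'
cat >> h.py <<'E'
def proj(cp,p):
    q=cp['orientation'];K=cp['camera_matrix'];c=R.from_quat([q[1],q[2],q[3],q[0]]).inv().apply(np.array(p)-cp['origin'])
    s=np.array([c[0],-c[1]])/-c[2];s=s*(1+cp['k1']*(s@s));return np.round(s*K[0,0]+[K[0,2],K[1,2]],1)
E
python3 -c "
from h import *
tool();im=save('scene','scene5');cp=r.camera_params('scene')
hsv=cv2.cvtColor(im,cv2.COLOR_RGB2HSV)
s=r.read_state();p=s['tool_pos'];t=s['tcp_rot'];M=R.from_quat([t[1],t[2],t[3],t[0]]).as_matrix()
print('tcp',proj(cp,p),[proj(cp,p+M@[a,b,0]) for a in(-.011,.011) for b in(-.014,.014)],[proj(cp,p-M@[0,0,b]) for b in(.01,.02,.03)])
for v in range(180,222,2): print(v,' '.join('%3d/%-3d'%(hsv[v,u,2],hsv[v,u,1]) for u in range(218,252,2)))
w=r.camera_params('wrist');print(w['origin'],[proj(w,p-M@[0,0,b]) for b in(0,.01,.02)])
"
```

```text
t: 9.68
tool_pos: [0.5748, 0.0546, 0.0185]
tcp_rot: [0.092, 0.909, 0.295, -0.279]
wrist_force: [-0.4, 0.1, -0.2]
gripper_width: -0.005
gripper_force: 0.0
t 9.6833 tcp [0.5748 0.0546 0.0185] board [-66.   2.] zax(bx,by,z) [ 0.561  0.004 -0.828] y.ey,ex [ 1.    -0.002] F [-0.4  0.1 -0.2] j [-0.11  0.97 -0.34  1.26  0.41  1.56 -1.48] g -0.004704529518191429
tcp [247.5 209.5] [array([249.9, 210.3]), array([253.6, 204. ]), array([241.2, 215. ]), array([245.1, 208.6])] [array([244.6, 205.5]), array([241.7, 201.5]), array([238.8, 197.4])]
180  24/11   18/28   15/34   21/24   24/11   42/12  110/12  115/9   104/12  119/26  120/28  120/28  105/27  122/25  149/44  131/103 135/108
182  31/33   32/32   14/73   24/21   28/18   31/33   84/6   119/11   98/8   112/18  121/30  122/25  123/27  125/24  111/67   98/107 100/112
184 116/26  114/25   56/23   22/23   25/20   27/28   37/21   96/11  124/12  101/13  128/48  127/78  120/79  126/67  108/83   98/109 100/107
186 120/28  119/26  117/26   53/14   24/32   27/9    32/24   55/5   109/9   116/9   106/19  125/96  123/112 124/113 106/103  96/109  97/108
18
[... 1780 characters left out ...]
9/109 219/107 214/108 123/93   76/104
214 152/112 165/111 188/111 194/110 198/112 197/111 196/111 195/114 196/112 204/110 216/107 220/107 219/106 219/107 215/106 123/93   77/106
216 193/112 194/112 196/112 196/111 199/110 199/109 199/110 199/110 199/113 197/113 210/107 220/103 220/102 219/104 215/104 104/105  74/103
218 191/112 190/110 189/111 189/112 188/111 190/111 191/109 194/112 197/110 213/107 219/102 220/102 220/100 220/101 212/103  86/107  73/108
220 197/111 197/111 197/111 197/110 206/108 211/106 210/107 209/106 219/106 219/107 220/107 218/109 219/108 219/107 193/110 111/110  91/106
[0.7095796  0.1530647  0.12292681] [array([254., 220.]), array([254. , 226.9]), array([254.1, 234.4])]
```

```bash
python3 -m handwheel '[0,0,-0.05,0,0,0,-1,0,0,-0.05,0,0,0,-1,0,0,-0.05,0,0,0,-1,0,0,-0.05,0,0,0,-1,0,0,-0.05,0,0,0,-1,0,0,0,0,0,0,-1,0,0,0,0,0,0,-1,0,0,0,0,0,0,-1]';python3 -c "
from h import *
tool();save('wrist','w1')
im=save('scene','s6')
a=cv2.resize(im[165:225,205:275,::-1],(560,480),interpolation=cv2.INTER_CUBIC);b=cv2.resize(cv2.imread('pics/w1.png'),(240,180))
o=np.zeros((480,800,3),np.uint8);o[:,:560]=a;o[:180,560:]=b;cv2.imwrite('pics/v9.png',o)"
```

```text
t: 10.4
tool_pos: [0.5749, 0.0547, 0.0135]
tcp_rot: [0.092, 0.909, 0.295, -0.278]
wrist_force: [0.4, -0.4, -0.1]
gripper_width: 0.002
gripper_force: 0.0
t 10.4 tcp [0.5749 0.0547 0.0135] board [-66.1   1.9] zax(bx,by,z) [ 0.561  0.004 -0.828] y.ey,ex [ 1.    -0.002] F [ 0.4 -0.4 -0.1] j [-0.11  0.98 -0.34  1.26  0.41  1.55 -1.48] g 0.0016349540876748891
```

View pics/v9.png

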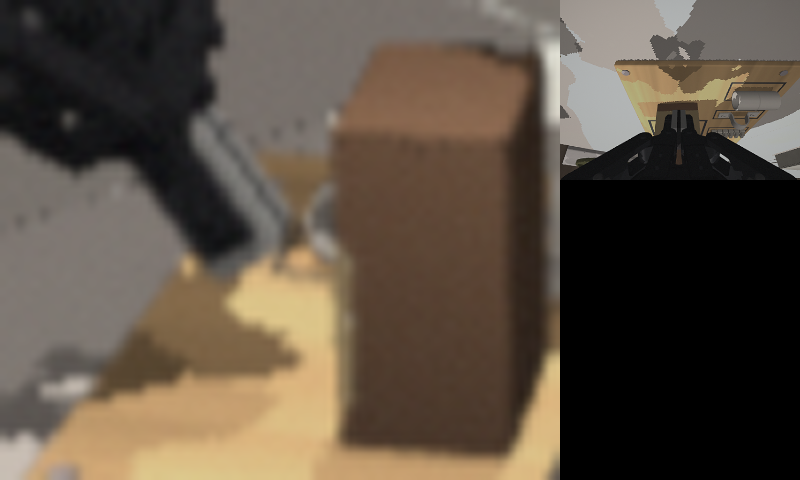

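The crop shows the shut fingertips at (225,275)–(290,220), roughly 30 mm above the board, and there is no contact force. The tips end about 38 mm short of the reported TCP. The gripper body stays behind the tips at this tilt, so I'll descend with force checks.

```bash
python3 -m handwheel '[0,0,-0.1,0,0,0,-1,0,0,-0.1,0,0,0,-1,0,0,-0.1,0,0,0,-1,0,0,-0.1,0,0,0,-1,0,0,-0.1,0,0,0,-1,0,0,-0.1,0,0,0,-1,0,0,-0.1,0,0,0,-1,0,0,-0.1,0,0,0,-1]';python3 -c "
from h import *
tool()
im=save('scene','s7')
v=cv2.cvtColor(im,cv2.COLOR_RGB2HSV)
for y in range(190,222,2): print(y,' '.join('%3d/%-3d'%(v[y,u,2],v[y,u,1]) for u in range(222,252,2)))"
```

```text
t: 11.17
tool_pos: [0.5749, 0.0547, -0.0028]
tcp_rot: [0.092, 0.909, 0.295, -0.278]
wrist_force: [0.0, 0.2, -0.5]
gripper_width: 0.0
gripper_force: 0.0
t 11.1667 tcp [ 0.5749  0.0547 -0.0028] board [-66.1   1.9] zax(bx,by,z) [ 0.561  0.004 -0.828] y.ey,ex [ 1.    -0.002] F [ 0.   0.2 -0.5] j [-0.11  1.   -0.34  1.27  0.42  1.53 -1.49] g 1.6426269823188655e-05
190  17/45   14/73   24/21   32/8   101/13  116/11  106/17  121/89  119/107 118/110 119/107 113/54   90/57   93/107  95/105
192  22/12   20/26   24/43   31/25   58/9   116/13  104/10  122/29  123/97  121/112 115/93  102/35   85/57   92/108  91/106
194  79/23   23/33   20/51   31/33   32/32   86/9   124/8   100/5   123/62  121/110  94/92  146/30  106/38   91/109  93/110
196 124/25   68/19   24/11   28/9    28/36   39/7   107/14  124/10  104/15  110/53  141/110 135/59  144/44   99/95   89/112
198 127/28  114/27   44/29   27/28   29/35   32/40   58/9   112/11  117/9   123/39  188/102 168/106 141/98  126/85   88/107
200 128/26  126/30  112/93   34/23   26/20   25/20   27/19   71/7   121/13   87/15  185/98  195/98  162/98  117/94   8
[... 545 characters left out ...]
 120/115 120/113 122/113 124/109 126/111 184/108 220/107 217/107 124/95   80/108
212  88/113  87/117  89/109  99/113 100/112  99/113 101/116 113/115 154/111 140/109 219/109 221/107 216/109 125/94   79/103
214 101/111 152/111 166/112 195/110 193/111 194/112 193/112 195/111 194/112 206/110 220/107 220/105 215/106 122/92   77/106
216 195/111 198/111 200/111 200/110 200/110 201/110 200/111 200/112 210/108 221/102 221/102 220/103 217/105 106/108  75/105
218 191/112 191/112 192/112 194/109 196/109 211/110 213/111 218/105 220/103 220/101 220/101 220/101 215/103  87/111  72/113
220 198/109 213/105 220/103 219/106 220/105 220/105 220/107 220/107 221/107 221/107 220/107 220/107 193/110 113/108  91/109
```

```bash
python3 -m handwheel '[0,0,-0.1,0,0,0,-1,0,0,-0.1,0,0,0,-1,0,0,-0.1,0,0,0,-1,0,0,0,0,0,0,-1,0,0,0,0,0,0,-1,0,0,0,0,0,0,-1,0,0,0,0,0,0,-1,0,0,0,0,0,0,-1]';python3 -m handwheel '[0,0,-0.05,0,0,0,-1,0,0,-0.05,0,0,0,-1,0,0,-0.05,0,0,0,-1,0,0,-0.05,0,0,0,-1,0,0,0,0,0,0,-1,0,0,0,0,0,0,-1,0,0,0,0,0,0,-1,0,0,0,0,0,0,-1]'
```

```text
t: 11.88
tool_pos: [0.575, 0.0547, -0.0084]
tcp_rot: [0.092, 0.909, 0.295, -0.278]
wrist_force: [-0.4, 0.7, -0.3]
gripper_width: -0.007
gripper_force: 0.0
t: 12.55
tool_pos: [0.5749, 0.0547, -0.0125]
tcp_rot: [0.092, 0.909, 0.295, -0.278]
wrist_force: [0.1, -0.3, -0.4]
gripper_width: 0.001
gripper_force: 0.0
```

```bash
cat >> h.py <<'E'
def edges(n):
    im=save('scene',n);h=cv2.cvtColor(im,cv2.COLOR_RGB2HSV);cp=r.camera_params('scene')
    # near side-face: brown, darkish; print leftmost/rightmost per row
    m=cv2.inRange(h,(0,75,40),(18,200,118))
    for v in range(186,222,3):
        u=[x for x in range(236,310) if m[v,x]]
        L=cv2.connectedComponents(m)[1] if 0 else None
        print(v,(u[0],u[-1],len(u)) if u else None)
    return im
E
python3 -m handwheel '[-0.18,-0.13,0,0,0,0,-1,-0.18,-0.13,0,0,0,0,-1,-0.18,-0.13,0,0,0,0,-1,-0.18,-0.13,0,0,0,0,-1,-0.18,-0.13,0,0,0,0,-1,-0.16,-0.12,0,0,0,0,-1,-0.16,-0.12,0,0,0,0,-1,0,0,0,0,0,0,-1]'; python3 -c "
from h import *
tool();edges('s8')"
```

```text
t: 13.22
tool_pos: [0.5499, 0.0362, -0.0123]
tcp_rot: [0.092, 0.909, 0.295, -0.279]
wrist_force: [0.0, -0.6, -0.6]
gripper_width: -0.0
gripper_force: 0.0
t 13.2167 tcp [ 0.5499  0.0362 -0.0123] board [-35.    2.3] zax(bx,by,z) [ 0.561  0.003 -0.828] y.ey,ex [ 1.    -0.002] F [ 0.  -0.6 -0.6] j [-0.09  0.97 -0.34  1.37  0.43  1.45 -1.5 ] g -0.00020892552666724594
186 (253, 279, 27)
189 (253, 288, 33)
192 (252, 305, 37)
195 (253, 304, 35)
198 (236, 303, 35)
201 (238, 303, 36)
204 (240, 303, 36)
207 (236, 309, 62)
210 (236, 279, 36)
213 (236, 277, 41)
216 (236, 276, 27)
219 (254, 274, 21)
```

```bash
python3 -c "
import cv2,numpy as np
for f in('s7','s8'):
    h=cv2.cvtColor(cv2.imread(f'pics/{f}.png'),cv2.COLOR_BGR2HSV)
    for v in(188,200,206,212,218,222): print(f,v,' '.join('%d/%d'%(h[v,u,2],h[v,u,1]) for u in range(232,282,2)))
"
```

```text
s7 188 90/8 126/43 114/101 99/41 108/94 114/112 113/93 112/52 96/106 95/107 97/110 96/112 98/109 98/109 100/110 99/106 100/107 99/108 76/111 47/103 55/107 133/33 140/24 141/25 123/27
s7 200 25/20 27/19 71/7 121/13 87/15 185/98 195/98 162/98 117/94 88/110 87/103 86/110 87/106 88/110 88/110 90/108 90/108 91/106 69/111 48/117 53/91 113/27 126/24 117/28 115/100
s7 206 92/30 101/45 141/90 188/99 219/98 221/96 221/98 198/97 131/90 83/111 83/108 84/109 85/105 85/105 85/105 87/108 85/105 86/107 73/112 48/122 55/97 121/112 131/111 132/108 130/110
s7 212 99/113 101/116 113/115 154/111 140/109 219/109 221/107 216/109 125/94 79/103 79/107 79/110 80/105 79/110 81/101 80/112 81/107 81/110 69/107 49/109 145/104 220/100 220/99 212/97 98/49
s7 218 211/110 213/111 218/105 220/103 220/101 220/101 220/101 215/103 87/111 72/113 73/108 73/105 74/110 74/103 75/109 73/105 75/105 74/107 67/107 164/106 220/103 220/103 165/90 153/85 218/109
s7 222 221/100 221/100 221/102 221/103 220/103 220/103 211/106 200/110 195/112 194/110 191/109 184/111 180/112 174/110 170/113 161/111 157/112 158/111 179/105 220/100 221/9
[... 431 characters left out ...]
 32/16 25/20 28/18 31/16 100/74 99/98 82/106 83/111 83/108 84/106 85/108 85/108 84/109 86/110 85/105 61/113 52/98 53/106 125/108
s8 212 157/114 102/113 87/108 88/116 88/113 86/113 87/111 86/83 89/34 90/57 112/96 105/97 79/107 78/114 80/112 79/113 80/102 80/115 80/112 80/108 81/107 61/109 51/110 53/91 82/28
s8 218 159/112 163/114 194/110 197/111 201/112 202/110 204/110 203/109 203/112 205/111 199/103 77/106 73/101 73/108 73/105 73/105 74/114 74/107 76/104 77/106 76/107 59/112 62/37 153/87 219/109
s8 222 203/111 203/111 201/110 210/108 221/103 221/102 221/102 221/103 221/103 219/106 197/110 181/114 174/113 163/113 159/111 141/112 134/112 118/110 101/116 89/109 84/109 71/54 154/81 221/97 221/97
```

The carton slid upright about 11 mm: its near bottom-left edge moved from column 247.5 to 252.5, with vertical sides. I'll keep pushing.

```bash
python3 -m handwheel '[-0.12,-0.09,0,0,0,0,-1,-0.12,-0.09,0,0,0,0,-1,-0.12,-0.09,0,0,0,0,-1,-0.12,-0.09,0,0,0,0,-1,-0.12,-0.09,0,0,0,0,-1,0,0,0,0,0,0,-1,0,0,0,0,0,0,-1,0,0,0,0,0,0,-1]'; python3 -c "
from h import *
tool();h=cv2.cvtColor(save('scene','s9'),cv2.COLOR_RGB2HSV);cp=r.camera_params('scene')
for v in(176,182,188,200,206,212,218,220,222,224,226): print(v,' '.join('%d/%d'%(h[v,u,2],h[v,u,1]) for u in range(248,300,2)))
for x in(-5,0,5,10,13,15,20): print(x,[proj(cp,[*b2w(x,y),z]) for y,z in((-27.5,.009),(-27.5,.094),(27.5,.009),(27.5,.094))])
"
```

```text
t: 13.93
tool_pos: [0.538, 0.0275, -0.0126]
tcp_rot: [0.092, 0.909, 0.295, -0.279]
wrist_force: [-1.0, -0.6, 0.3]
gripper_width: 0.001
gripper_force: 0.0
t 13.9333 tcp [ 0.538   0.0275 -0.0126] board [-20.3   2.4] zax(bx,by,z) [ 0.562  0.003 -0.827] y.ey,ex [ 1.    -0.002] F [-1.  -0.6  0.3] j [-0.08  0.96 -0.34  1.42  0.43  1.43 -1.51] g 0.00116943929578728
176 33/15 37/21 42/6 146/16 190/13 220/13 222/11 208/22 137/86 127/104 129/107 128/106 128/108 128/108 128/106 127/108 129/107 129/107 126/105 85/90 202/19 219/17 219/16 222/14 222/16 222/15
182 24/21 33/23 32/8 43/12 117/26 111/30 113/99 115/111 118/106 129/107 135/108 137/106 138/107 139/108 140/109 139/108 138/107 96/112 53/111 55/93 118/28 127/26 127/26 127/28 127/26 127/26
188 35/15 34/23 36/21 66/15 102/23 89/72 97/105 95/110 96/109 98/109 98/109 98/109 100/107 99/108 99/108 101/109 95/105 57/107 51/105 56/100 111/60 128/64 129/61 130/55 128/44 128/40
200 22/35 27/19 31/8 61/4 119/11 98/16 119/86 92/108 87/111 89/103 86/110 87/108 88/107 90/110 90/110 91/109 86/107 56/109 53/111 57/121 119/109 126/109 126/113 126/111 127/11
[... 1362 characters left out ...]
21/100 222/101 221/100 222/101
-5 [array([274.1, 223.8]), array([273.6, 183.2]), array([280.3, 210.9]), array([280.1, 171.9])]
0 [array([276.7, 224.1]), array([276.3, 183.4]), array([282.7, 211.2]), array([282.6, 172.1])]
5 [array([279.2, 224.4]), array([278.9, 183.6]), array([285.2, 211.4]), array([285.1, 172.3])]
10 [array([281.8, 224.6]), array([281.6, 183.9]), array([287.6, 211.6]), array([287.7, 172.5])]
13 [array([283.3, 224.8]), array([283.2, 184. ]), array([289.1, 211.8]), array([289.2, 172.6])]
15 [array([284.4, 224.9]), array([284.3, 184.1]), array([290.1, 211.9]), array([290.2, 172.7])]
20 [array([286.9, 225.2]), array([287. , 184.3]), array([292.5, 212.1]), array([292.8, 172.9])]
```

```bash
python3 -m handwheel '[-0.08,-0.06,0,0,0,0,-1,-0.08,-0.06,0,0,0,0,-1,0,0,0,0,0,0,-1,0,0,0,0,0,0,-1,0.16,0.12,0,0,0,0,-1,0.16,0.12,0,0,0,0,-1,0.16,0.12,0,0,0,0,-1,0.16,0.12,0,0,0,0,-1]'; python3 -c "
from h import *
tool();h=cv2.cvtColor(save('scene','s10'),cv2.COLOR_RGB2HSV)
for v in(182,188,200,206,212,218,222,224): print(v,' '.join('%d/%d'%(h[v,u,2],h[v,u,1]) for u in range(256,300,2)))
"
```

```text
t: 14.65
tool_pos: [0.5484, 0.0354, -0.0126]
tcp_rot: [0.092, 0.909, 0.295, -0.279]
wrist_force: [0.6, -1.1, -0.8]
gripper_width: 0.005
gripper_force: 0.0
t 14.65 tcp [ 0.5484  0.0354 -0.0126] board [-33.4   2. ] zax(bx,by,z) [ 0.561  0.004 -0.828] y.ey,ex [ 1.    -0.002] F [ 0.6 -1.1 -0.8] j [-0.09  0.97 -0.34  1.38  0.43  1.45 -1.5 ] g 0.00508189990861639
182 123/25 113/27 131/27 120/98 119/111 126/107 134/108 136/109 137/104 138/109 139/108 140/107 139/108 139/108 98/109 53/111 56/82 121/27 129/28 129/28 129/26 127/24
188 102/25 89/69 109/103 96/109 96/109 97/105 97/108 97/108 97/110 98/107 99/108 101/106 101/109 93/110 53/115 51/105 59/99 124/62 128/62 128/54 128/44 129/42
200 183/99 220/107 217/106 130/82 90/105 87/108 88/110 88/110 88/110 89/112 91/109 92/108 91/109 86/107 56/100 52/113 60/115 121/112 127/108 125/112 125/112 125/114
206 90/17 203/94 218/96 130/94 85/108 83/108 85/108 83/111 83/111 86/107 86/104 85/111 86/113 84/109 55/107 52/108 59/104 96/98 106/101 115/106 122/109 113/108
212 135/110 213/109 219/104 137/91 85/105 78/108 79/110 79/107 81/110 80/108 80/108 81/110 84/106 80/108 55/121 52/103 100/107 217/96 221/95 221/95 219/95 218/95
218 221/102 221/102 218/103 106/106 72/106 73/108 74/103 77/103 75/105 76/107 77/109 76/107 78/101 75/105 60/111 179/111 213/111 213/113 213/110 214/112 213/110 214/112
222 221/104 221/104 220/105 166/111 135/110 122/109 100/112 87/108 83/111 74/110 75/105 74/103 74/110 76/111 188/102 221/103 220/105 219/108 215/110 212/112 212/112 213/111
224 222/100 219/101 206/109 200/112 199/110 199/111 197/110 195/111 180/111 84/67 156/108 163/111 144/112 153/107 218/101 221/99 221/98 222/99 221/102 221/102 220/103 218/110
```

The front edge is now at board x ≈ 12.5 mm and the carton is upright. I'll raise the tips to about 70 mm above the board and push near the top.

```bash
python3 -m handwheel '[0,0,0.34,0,0,0,-1,0,0,0.34,0,0,0,-1,0,0,0.34,0,0,0,-1,0,0,0.34,0,0,0,-1,0,0,0.34,0,0,0,-1,0,0,0.34,0,0,0,-1,0,0,0.34,0,0,0,-1,0,0,0.34,0,0,0,-1]' && python3 -m handwheel '[-0.16,-0.12,0,0,0,0,-1,-0.16,-0.12,0,0,0,0,-1,-0.16,-0.12,0,0,0,0,-1,-0.12,-0.09,0,0,0,0,-1,-0.12,-0.09,0,0,0,0,-1,-0.12,-0.09,0,0,0,0,-1,-0.12,-0.09,0,0,0,0,-1,-0.12,-0.09,0,0,0,0,-1]'; python3 -c "
from h import *
tool();h=cv2.cvtColor(save('scene','s11'),cv2.COLOR_RGB2HSV)
for v in(176,182,188,200,206,212,218,222,224): print(v,' '.join('%d/%d'%(h[v,u,2],h[v,u,1]) for u in range(256,306,2)))
"
```

```text
t: 15.37
tool_pos: [0.5481, 0.0351, 0.0427]
tcp_rot: [0.092, 0.909, 0.295, -0.278]
wrist_force: [-0.7, -0.8, -0.1]
gripper_width: -0.002
gripper_force: 0.0
t: 16.03
tool_pos: [0.5263, 0.0188, 0.0419]
tcp_rot: [0.092, 0.909, 0.295, -0.278]
wrist_force: [0.8, 0.0, 0.9]
gripper_width: 0.002
gripper_force: 0.5
t 16.0333 tcp [0.5263 0.0188 0.0419] board [-5.7  2.5] zax(bx,by,z) [ 0.561  0.004 -0.828] y.ey,ex [ 1.    -0.002] F [0.8 0.  0.9] j [-0.06  0.87 -0.35  1.44  0.41  1.48 -1.48] g 0.0017875703991521124
176 24/21 29/26 33/31 86/9 121/11 105/12 190/13 200/28 138/98 133/107 134/107 131/109 131/109 130/110 129/109 127/108 127/110 128/110 128/108 114/103 201/20 221/15 221/15 220/15 220/13
182 79/19 29/9 21/12 27/19 29/0 85/12 101/78 100/110 101/111 110/107 118/108 128/108 138/105 138/107 140/109 141/109 138/111 132/106 69/111 71/54 125/27 126/26 127/26 126/26 125/27
188 102/25 88/67 94/62 90/17 99/49 107/88 95/107 96/109 95/110 96/106 99/106 98/107 97/113 98/114 100/105 101/106 98/107 54/104 47/98 117/54 127/44 128/40 128/34 127/32 126/28
200 118/104 122/113 122/111 138/111 202/107 121/9
[... 400 characters left out ...]
110 81/107 79/113 81/110 80/112 77/113 49/109 61/117 130/116 183/100 219/94 220/95 219/94 220/93 220/94 220/93
218 198/111 199/110 200/111 142/110 74/107 72/113 73/108 72/110 74/107 74/110 76/107 74/110 75/109 75/112 55/102 75/105 98/114 173/112 206/111 212/111 211/112 211/111 210/111 209/112 210/111
222 195/112 194/110 195/111 192/112 159/111 159/112 157/112 102/108 98/107 70/95 82/109 78/111 73/108 70/113 101/111 167/113 194/113 204/110 213/111 209/111 210/113 211/111 214/111 212/112 214/111
224 201/109 199/110 201/109 201/109 198/109 197/110 196/113 194/112 187/110 87/64 177/109 170/111 159/114 142/111 188/114 201/110 204/110 218/101 220/101 218/103 218/104 216/109 215/111 214/111 213/110
```

The carton is leaning about 0.15 rad forward with its front foot still in place. I'll continue the push.

```bash
python3 -m handwheel '[-0.12,-0.09,0,0,0,0,-1,-0.12,-0.09,0,0,0,0,-1,-0.12,-0.09,0,0,0,0,-1,-0.12,-0.09,0,0,0,0,-1,-0.12,-0.09,0,0,0,0,-1,-0.12,-0.09,0,0,0,0,-1,0,0,0,0,0,0,-1,0,0,0,0,0,0,-1]'; python3 -c "
from h import *
tool();h=cv2.cvtColor(save('scene','s12'),cv2.COLOR_RGB2HSV)
for v in(176,182,188,200,206,212,218,222,224): print(v,' '.join('%d/%d'%(h[v,u,2],h[v,u,1]) for u in range(260,340,3)))
"
```

```text
t: 16.75
tool_pos: [0.5119, 0.0079, 0.0419]
tcp_rot: [0.092, 0.909, 0.295, -0.279]
wrist_force: [-0.5, -0.6, 0.1]
gripper_width: -0.002
gripper_force: 0.0
t 16.75 tcp [0.5119 0.0079 0.0419] board [12.3  2.9] zax(bx,by,z) [ 0.561  0.003 -0.828] y.ey,ex [ 1.    -0.002] F [-0.5 -0.6  0.1] j [-0.05  0.85 -0.35  1.49  0.42  1.45 -1.49] g -0.0024632106236462444
176 183/13 20/64 24/32 35/22 110/14 93/8 218/18 221/16 220/17 221/17 219/17 145/44 126/109 123/108 120/108 126/69 212/17 219/16 218/13 220/15 220/14 220/13 220/14 221/14 220/13 220/13 221/14
182 125/27 123/23 39/7 29/26 27/9 86/9 113/11 119/24 130/25 127/48 98/101 113/108 135/108 130/110 127/108 121/107 120/106 114/105 111/44 126/26 126/26 131/25 174/16 217/12 219/12 221/13 220/13
188 107/107 98/107 123/110 98/73 88/14 177/6 159/13 109/44 116/95 100/107 101/109 102/108 104/108 105/104 129/107 129/109 125/110 120/106 119/32 125/27 126/26 126/26 126/22 127/26 125/24 130/24 171/18
200 121/110 157/112 120/111 91/92 133/111 127/90 111/90 93/107 92/108 93/107 93/110 94/106 95/110 94/109 96/109 88/78 103/27 84/42 81/85 117/111 119/111 119/
[... 389 characters left out ...]
19/95 190/99 131/111 128/112 126/111 119/107 111/108 106/103 92/100
218 196/111 198/112 204/108 100/112 89/115 80/112 76/111 77/113 79/103 77/109 80/112 81/110 80/112 81/113 79/113 83/114 109/110 205/112 212/112 213/111 216/111 218/110 213/110 145/113 123/114 127/112 122/113
222 194/110 195/111 197/111 193/111 164/110 57/67 101/111 76/107 75/109 88/119 86/116 81/116 93/112 91/115 92/111 113/111 154/113 214/112 218/110 218/112 220/110 218/110 218/111 218/110 215/110 140/113 71/79
224 198/111 197/111 198/111 196/111 190/110 118/86 190/110 159/111 160/113 165/111 170/111 171/113 192/110 182/113 179/111 179/111 179/113 213/111 211/111 215/111 216/111 218/110 219/109 219/108 219/108 217/110 85/51
```

```bash
python3 -m handwheel '[0,0,0,0,0,0,-1,0,0,0,0,0,0,-1,0,0,0,0,0,0,-1,0,0,0,0,0,0,-1,0,0,0,0,0,0,-1,0,0,0,0,0,0,-1,0,0,0,0,0,0,-1,0,0,0,0,0,0,-1]'; python3 -c "
from h import *
tool();h=cv2.cvtColor(save('scene','s13'),cv2.COLOR_RGB2HSV)
for v in(176,182,188,200,206,212,218,222,224): print(v,' '.join('%d/%d'%(h[v,u,2],h[v,u,1]) for u in range(260,340,3)))
"
```

```text
t: 17.47
tool_pos: [0.5121, 0.0081, 0.0419]
tcp_rot: [0.092, 0.909, 0.295, -0.278]
wrist_force: [0.1, 0.2, 0.5]
gripper_width: 0.001
gripper_force: 0.0
t 17.4667 tcp [0.5121 0.0081 0.0419] board [12.1  2.9] zax(bx,by,z) [ 0.561  0.004 -0.828] y.ey,ex [ 1.    -0.002] F [0.1 0.2 0.5] j [-0.05  0.85 -0.35  1.49  0.41  1.45 -1.49] g 0.001132713814740556
176 153/13 20/64 23/33 34/23 112/11 117/9 219/19 220/17 219/16 220/17 221/17 219/16 219/16 219/16 215/15 217/14 216/15 218/16 218/13 220/14 220/15 220/14 221/14 221/14 220/14 220/14 219/14
182 124/25 123/27 39/13 24/21 30/9 88/9 116/13 119/24 130/25 129/24 163/22 125/24 126/26 126/26 126/28 124/25 126/26 124/27 125/29 125/27 126/26 130/24 172/15 216/11 220/13 219/12 220/12
188 107/105 98/101 125/110 88/49 90/20 176/6 158/11 105/27 99/67 114/69 127/62 127/60 126/45 127/34 126/30 124/29 108/28 110/30 122/27 126/24 125/27 125/24 125/22 126/24 126/22 129/22 170/17
200 120/111 190/110 120/108 90/99 206/66 195/18 207/23 212/106 200/105 141/109 131/109 158/98 188/91 187/91 187/91 186/92 186/90 185/91 184/91 133/105 126/107 127/110 104/110 70/113
[... 343 characters left out ...]
/113 96/109 99/106 100/110 100/112 102/108 102/105 101/111 103/109 97/108 54/118 105/104 92/97
218 196/111 197/109 203/109 206/108 218/104 213/103 151/88 214/112 162/110 90/108 90/113 91/109 91/106 93/104 92/108 93/110 95/107 94/111 94/109 95/110 96/106 95/107 99/103 85/105 78/114 126/109 121/114
222 193/112 194/109 197/111 199/111 200/111 101/63 219/99 218/98 155/104 85/108 86/110 86/110 87/106 88/104 89/109 89/109 91/109 92/108 92/111 94/106 94/106 95/105 93/112 77/113 207/111 140/113 69/81
224 198/111 196/112 197/113 196/112 198/106 133/82 219/102 219/102 173/106 100/112 93/107 89/106 86/110 86/110 85/114 89/109 90/108 89/106 91/109 91/109 92/108 93/110 92/108 79/110 218/109 216/109 87/56
```

The carton has fallen. I'll retreat upward and aside, then check from the top camera.

```bash
python3 -m handwheel '[0.3,0.2,0.5,0,0,0,-1,0.3,0.2,0.8,0,0,0,-1,0.2,0.1,0.9,0,0,0,-1,0,0,0.9,0,0,0,-1,0,0,0.9,0,0,0,-1,0,0,0.9,0,0,0,-1,0,0,0.9,0,0,0,-1,0,0,0.9,0,0,0,-1]' && python3 -m handwheel '[-0.3,-0.9,0,0,0,0,-1,-0.3,-0.9,0,0,0,0,-1,-0.3,-0.9,0,0,0,0,-1,-0.3,-0.9,0,0,0,0,-1,-0.3,-0.9,0,0,0,0,-1,-0.3,-0.9,0,0,0,0,-1,-0.3,-0.9,0,0,0,0,-1,-0.3,-0.9,0,0,0,0,-1]' && python3 -m handwheel '[-0.3,-0.9,0,0,0,0,-1,-0.3,-0.9,0,0,0,0,-1,-0.3,-0.9,0,0,0,0,-1,-0.3,-0.9,0,0,0,0,-1,-0.3,-0.9,0,0,0,0,-1,-0.3,-0.9,0,0,0,0,-1,-0.3,-0.9,0,0,0,0,-1,0,0,0,0,0,0,-1]'; python3 -c "
from h import *
tool();a=save('top','t9')[115:275,205:355,::-1];b=save('scene','s14')[160:250,205:365,::-1]
cv2.imwrite('pics/v10.png',np.hstack([cv2.resize(a,(390,416),interpolation=2),cv2.copyMakeBorder(cv2.resize(b,(400,225),interpolation=2),0,191,0,0,0)]))"
```

```text
t: 18.18
tool_pos: [0.528, 0.0181, 0.1768]
tcp_rot: [0.092, 0.909, 0.295, -0.278]
wrist_force: [-0.4, -0.5, -0.0]
gripper_width: -0.002
gripper_force: 0.0
t: 18.85
tool_pos: [0.4796, -0.1267, 0.176]
tcp_rot: [0.092, 0.909, 0.295, -0.278]
wrist_force: [-0.4, 0.8, -0.2]
gripper_width: -0.0
gripper_force: 0.0
t: 19.52
tool_pos: [0.4359, -0.2561, 0.1765]
tcp_rot: [0.093, 0.91, 0.292, -0.28]
wrist_force: [-0.4, -1.2, 0.3]
gripper_width: -0.005
gripper_force: 0.0
t 19.5167 tcp [ 0.4359 -0.2561  0.1765] board [228.7 172.3] zax(bx,by,z) [ 0.563  0.002 -0.826] y.ey,ex [1.    0.003] F [-0.4 -1.2  0.3] j [ 0.34  0.59 -0.31  1.61  0.53  1.49 -1.09] g -0.00495091586253438
```

View pics/v10.png

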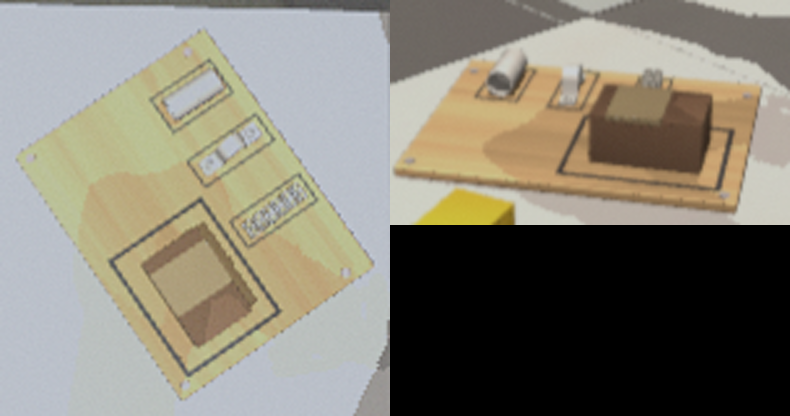

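The carton lies flat inside the outline, spanning (143,262)–(257,300) in the left panel with margin on every side. The tape faces up and the other parts are in place. I'll hand it in.

```bash
python3 -c "
from h import *
print(r.finish_job())"
```

```text
the job is handed in; nothing more can be done
None
```

The carton was slid upright over the near line and toppled by a push near its top; it landed flat inside the outline, the other parts did not move, and the job was handed in at about 19.6 s (an earlier push touched it too high and tipped it about 0.1 rad, but it settled back upright before the slide).

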